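# Seat the brass spindle in the polisher's holding block

### The arm

A 6-joint arm with a two-finger parallel gripper is mounted at the origin on the work surface. World frame = base frame: x ahead of the robot, y to its left, z up, the work surface at z = 0. Lengths are in m, angles in rad, forces in N, time in s.
With the tool pointing down it reaches from about 0.3 to 0.75 m from the base axis. Payload 8.5 kg.
Tool frame: the origin (TCP) lies on the centre line of the jaws, within the pads' length; the fingertips stand 25 mm ahead of it and the grasp point (between the pads) lies 6 mm ahead of it; z points along the fingers, y is the line along which they close (so a half turn about z gives the same grasp; the last joint's range is limited). The gripper opens to 85 mm and grips with 20 to 120 N. Pads are 22 mm wide; open, the fingers measure 114 mm over their backs; the gripper's body (76 mm by 85 mm) begins 54 mm behind the grasp point. The pads swing forward as they close: fully open they stand 13 mm farther back than shut.
Start: joints at [-1.501, 0.381, 1.297, -0, 1.464, -0.215], TCP at [0.155, -0.528, 0.256] pointing down, gripper open.
Joint ranges: [-3.11, 3.11], [-0.89, 2.33], [0.22, 2.48], [-1.42, 4.56], [0.17, 2.85], [-2.88, 2.88]. Speed limits (rad/s): [2.39, 2.39, 3.14, 3.14, 3.14, 3.14].

### API

Orientations are given as a rotation vector (axis times angle).
In Python, from workcell import bot gives the robot as it stands.
- The arm moves only by the tool move_arm, never from a script. Its argument "targets" is a list of rows, each a list of 4 numbers: the shift along the world's x, y, z in mm, then the turn about the world's z in degrees. A call has 1 to 8 rows; each row is the pose to reach, as a shift and turn from the pose commanded when the call began; what a row does not reach only later rows make up. A row lasts 1/10 s, in which the tool goes at most 50 mm and 8.59 degrees, less where a joint would pass 70% of its speed; a pose out of reach is approached as far as the arm can. A call with a gripper value outside its range is refused whole. "jaw" is the closure in counts, from 0 (fully open) to 255 (shut), set as the call begins (left out, the last holds). The fingers move at their own pace and stop on an object; "newtons" is the grip in N (left out, the last holds). Time passes only in rows, so rows that repeat a pose let the fingers close. It gives the time, the measured TCP pose, the force, the opening and the grip force at its end, in the units of the state.
- bot.read_state(): the state, without advancing time (a new reading comes with each control period).
- bot.read_camera(name): name is "side" or "top" or "wrist"; returns (picture, depth): 384x512x3 uint8, blue, green, red; 384x512 float32, m along the optical axis (not along the pixel's ray), 0 where there is no reading.
- bot.get_calibration(name): a dict with "mtx" (3x3 intrinsics, pixels), "rvec" (rotation vector, rad) and "tvec" (3), from world to camera coordinates, as OpenCV has them; the wrist camera has in their place "tool_from_camera" (4x4, takes a point from camera to tool coordinates, whose origin is the TCP and whose axes are the flange's). Camera axes: x right, y down, z forward; pixel columns grow to the right and rows downward; lengths in m; the calibration is good to about 2 mm. A picture is of the moment at which its call begins: read the wrist's pose just before it. get_calibration takes no time and is no camera call.
- bot.sign_off(): hands the job in; it is judged then, once.
The state is a dict: "t": time; "joints": joint angles; "qd": joint speeds; "effort": joint torques, N m; "eef_pos": TCP position; "tool_rot": TCP orientation; "contact_force": force on the tool from outside, world axes, zero at the start; "torque": the same for the moment, N m; "width": opening from 0.0 (shut) to 1.0 (fully open); "gripper_force": force on a finger pad.
Only numpy, scipy, OpenCV 4.12 (cv2) and the standard library are available. Lean on these libraries where they do the work, as an engineer would, in place of code of your own. Each camera call takes 0.05 s, during which the arm holds its last target. There are 200 camera calls.

### The job

Take the brass-coloured spindle out of the white wooden rack and fit it in the bore of the blue holding block: tip it clearly, about 20 degrees, and start it into the bore with the low edge of its foot first, then straighten it up and slide it fully home until its collar sits on the block, and let go. Leave the steel and the black spindle standing in the rack.

Things in the scene. Friction and masses are not known exactly. Their poses are not given: they have to be found in the camera images.
- brass_spindle: Gold-coloured, 108 mm tall, 420 g, upright in the rack. From the foot up: shank 24 mm diameter, 40 long (foot edge chamfered 3); collar 44 diameter, 8 thick; plain stem 22 diameter, 60 long. Rack: white-painted wood, 70 x 260 x 50 high, 3 holes in a row 85 apart; collar rests on its top, foot 10 above the bench. Origin: centre of the foot; z axis along the spindle towards the stem's top.
- steel_spindle: Bright grey steel spindle with a thin dark band round its stem, in another hole of the rack; same shape, size and axes as the brass one. Leave it there.
- black_spindle: Black spindle in another hole of the rack; same shape, size and axes as the brass one. Leave it there.
- bore (a point): Centre of the mouth of the vertical blind bore in the top of the blue holding block (110 x 110 x 60 mm high, fixed on the bench). Bore 27 mm diameter, 52 deep, mouth chamfered 4 mm to 35 diameter; four bolt heads 3 mm high at the block's corners. z axis up, out of the bore. Fully home: collar on the block's top, foot 40 mm below this point.

How it is judged:
By the outcome, as a careful person would: the job done as asked, in the order asked, and still so for the second after the job is handed in, with the robot touching nothing.
It also fails if it takes over 48 s, if anything falls off the work surface, if the arm or the gripper's body presses on something with over 40 N, if the wrist force passes 120 N, or if a joint passes its speed limit or range.

## Working session

There is one attempt and no reset: what is moved stays moved. The work goes in short steps, Python scripts to look and compute and a tool call to move; the robot and the scene stay as the last step left them, time stands still between calls to the robot, and variables do not carry over. Pictures are saved under pics/ and viewed, at most 10 in all, crops included, and the job is handed in when it is done.

Besides the shell and the picture viewer there is one more tool, called by a JSON object that holds its "fn" and its "kwargs", one argument or row to a line. move_arm: Moves the arm, as the interface text tells. Its arguments: {"type":"object","properties":{"targets":{"type":"array","items":{"type":"array","items":{"type":"number"}}},"jaw":{"type":"number"},"newtons":{"type":"number"}},"required":["targets"]}

```bash
mkdir -p pics; cat > h.py <<'E'
import numpy as np,cv2
from workcell import bot
def cam(n):
    s=bot.read_state(); im,d=bot.read_camera(n); c=bot.get_calibration(n)
    K=np.array(c["mtx"])
    if n=="wrist":
        T=np.eye(4);T[:3,:3]=cv2.Rodrigues(np.array(s["tool_rot"],float))[0];T[:3,3]=s["eef_pos"]
        W=T@np.array(c["tool_from_camera"])
    else:
        M=np.eye(4);M[:3,:3]=cv2.Rodrigues(np.array(c["rvec"],float))[0];M[:3,3]=np.ravel(c["tvec"]);W=np.linalg.inv(M)
    return im,d,K,W
def ray(K,W,u,v):
    r=W[:3,:3]@np.linalg.inv(K)@[u,v,1]; return W[:3,3],r
def at_z(K,W,u,v,z):
    o,r=ray(K,W,u,v); return o+r*(z-o[2])/r[2]
def tri(views):
    A=np.zeros((3,3));b=np.zeros(3)
    for K,W,u,v in views:
        o,r=ray(K,W,u,v);r=r/np.linalg.norm(r);P=np.eye(3)-np.outer(r,r);A+=P;b+=P@o
    return np.linalg.solve(A,b)
def cloud(d,K,W):
    v,u=np.mgrid[:d.shape[0],:d.shape[1]]
    p=np.stack([(u-K[0,2])/K[0,0]*d,(v-K[1,2])/K[1,1]*d,d],-1)
    return p@W[:3,:3].T+W[:3,3]
def save(n,**k): np.savez(""+n,**k)
E
python3 - <<'E'
from h import *
ims=[]
for n in("top","side","wrist"):
    im,d,K,W=cam(n);save(n+"0",im=im,d=d,K=K,W=W);print(n,W.round(3).tolist(),K[0,0]);cv2.imwrite(f"pics/{n}0.png",im)
    ims.append(im)
print(bot.read_state())
E
```

```text
top [[-0.029, -0.995, 0.098, 0.429], [-1.0, 0.03, 0.004, 0.001], [-0.007, -0.098, -0.995, 0.899], [0.0, 0.0, 0.0, 1.0]] 381.48485267376094
side [[-0.764, -0.465, 0.448, 0.118], [-0.645, 0.571, -0.508, 0.454], [-0.02, -0.677, -0.736, 0.719], [0.0, 0.0, 0.0, 1.0]] 355.4014381336338
wrist [[0.28, -0.914, -0.293, 0.23], [-0.96, -0.267, -0.084, -0.506], [-0.002, 0.305, -0.952, 0.373], [0.0, 0.0, 0.0, 1.0]] 308.724040155986
{'t': 0.15, 'joints': array([-1.50132925e+00,  3.81068083e-01,  1.29805296e+00, -2.37611773e-05,
        1.46357144e+00, -2.15295919e-01]), 'qd': array([-0.00112678, -0.00142242, -0.00408398,  0.00063561, -0.00024979,
       -0.00072047]), 'effort': array([ 3.05053407e-03, -4.48625708e+01, -2.31343836e+01, -1.60120871e-04,
        3.82534607e-03, -1.69442615e-05]), 'eef_pos': array([ 0.15449234, -0.52765563,  0.25585053]), 'tool_rot': array([-3.10871438e+00, -4.45642942e-01, -8.88162590e-05]), 'contact_force': array([ 0.46723461, -0.24697329,  0.38743577]), 'torque': array([ 0.02697269, -0.01513499,  0.005837  ]), 'gripper_force': 0.0, 'width': 0.9972190133607561}
```

View pics/top0.png

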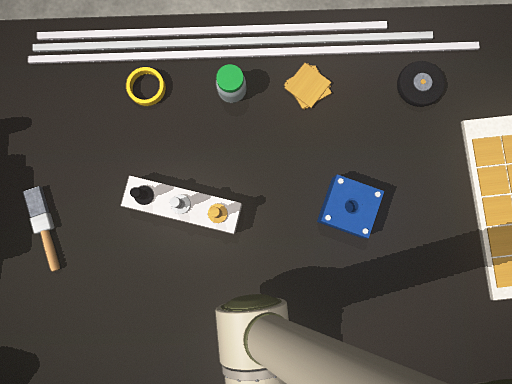

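View pics/side0.png

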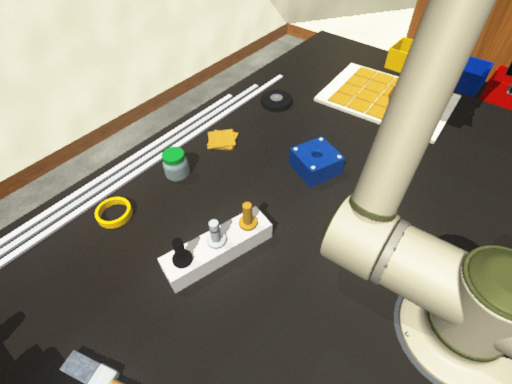

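The top view shows the rack with black at (143,193), steel (179,203) and brass (218,213), and the block with its bore at (351,206). The side view shows the brass stem's top at about (247,206) and the bore at (317,155). I'll enlarge these areas.

```bash
python3 - <<'E'
from h import *
T=np.load("top0.npz");S=np.load("side0.npz")
def crop(im,x,y): return cv2.resize(im[y:y+60,x:x+80],None,fx=5,fy=5,interpolation=cv2.INTER_CUBIC)
g=np.vstack([np.hstack([crop(T['im'],180,180),crop(T['im'],310,175)]),np.hstack([crop(S['im'],210,190),crop(S['im'],280,130)])])
cv2.imwrite("pics/c0.png",g)
E
```

```text
(no output)
```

View pics/c0.png

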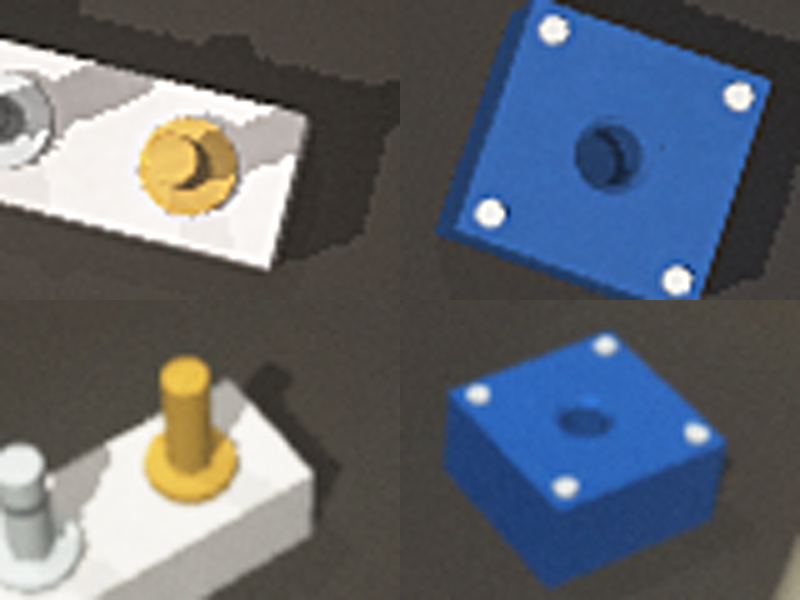

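```bash
python3 - <<'E'
from h import *
T=np.load("top0.npz");S=np.load("side0.npz")
t=lambda u,v:(T['K'],T['W'],u,v); s=lambda u,v:(S['K'],S['W'],u,v)
print("stemtop",tri([t(214,212.2),s(246.6,204.6)]).round(4))
print("bore",tri([t(351.2,206),s(316.6,153.8)]).round(4))
for n,D in(("top",T),("side",S)):
    im=D['im'];C=cloud(D['d'],D['K'],D['W']);h=cv2.cvtColor(im,cv2.COLOR_BGR2HSV)
    m=(h[...,0]>12)&(h[...,0]<32)&(h[...,1]>120)&(D['d']>0)&(abs(C[...,0]-.4)<.1)&(abs(C[...,1]-.1)<.1)
    p=C[m];q=p[p[:,2]>np.percentile(p[:,2],97)-.006];print(n,"brass top",len(q),q.mean(0).round(4),np.percentile(p[:,2],97).round(4)); 
    b=(h[...,0]>100)&(h[...,0]<125)&(h[...,1]>150)&(D['d']>0)&(abs(C[...,0]-.43)<.12)&(abs(C[...,1]+.2)<.12);p=C[b]
    print("block top z",np.percentile(p[:,2],[50,90]).round(4))
    print("depth pt",C[212,214] if n=="top" else C[205,247])
rk=[at_z(*t(u,v),.05)for u,v in((241,203.5),(234,233.5),(130,178))];print(np.round(rk,4).tolist())
bl=[at_z(*t(310+u/5-.4,175+v/5-.4),.063)[:2].round(4).tolist() for u,v in((153,30),(338,97),(277,281),(90,213))];print(bl)
print(bot.get_calibration("wrist")["tool_from_camera"])
E
```

```text
stemtop [0.472  0.0896 0.1175]
bore [ 0.4792 -0.2073  0.0569]
top brass top 86 [0.4738 0.0892 0.1173] 0.1191
block top z [0.0591 0.0612]
depth pt [0.47266618 0.08981657 0.11774869]
side brass top 67 [0.4705 0.0922 0.1162] 0.1176
block top z [0.0568 0.0598]
depth pt [0.47066624 0.08924393 0.11663792]
[[0.4936, 0.0369, 0.05], [0.4275, 0.0541, 0.05], [0.5587, 0.2853, 0.05]]
[[0.5367, -0.1839], [0.5046, -0.2635], [0.425, -0.2321], [0.4569, -0.1522]]
[[-1.02357200e-03 -9.52407929e-01 -3.04824686e-01  7.91141795e-02]
 [ 9.99999402e-01 -8.57833947e-04 -6.77646996e-04  1.81825933e-04]
 [ 3.83907409e-04 -3.04825197e-01  9.52408238e-01 -1.17097813e-01]
 [ 0.00000000e+00  0.00000000e+00  0.00000000e+00  1.00000000e+00]]
```

{"fn": "move_arm", "kwargs": {
  "targets": [
    [20, 39, 0, 6.5],
    [40, 78, 0, 13],
    [60, 117, 0, 19.5],
    [80, 156, 0, 26],
    [100, 195, 0, 32.5],
    [120, 234, 0, 39],
    [140, 273, 0, 45.5],
    [160, 312, 0, 52]
  ],
  "jaw": 0,
  "newtons": 40
}}

```text
t: 0.95
eef_pos: [0.3149, -0.2142, 0.2563]
tool_rot: [2.596, 1.769, 0.0]
contact_force: [1.3, -0.7, 0.4]
width: 0.999
gripper_force: 0.0
```

{"fn": "move_arm", "kwargs": {
  "targets": [
    [20, 39, 0, 0],
    [40, 78, 0, 0],
    [60, 117, 0, 0],
    [80, 156, 0, 0],
    [100, 195, 0, 0],
    [120, 234, 0, 0],
    [140, 273, 0, 0],
    [157, 305, 0, 0]
  ]
}}

```text
t: 1.75
eef_pos: [0.472, 0.0914, 0.2562]
tool_rot: [-2.598, -1.765, 0.0]
contact_force: [1.2, -1.5, 0.5]
width: 0.998
gripper_force: 0.0
```

```bash
python3 - <<'E'
from h import *
im,d,K,W=cam("wrist");save("wrist1",im=im,d=d,K=K,W=W);s=bot.read_state()
print(s['t'],s['eef_pos'],s['tool_rot'],s['joints'].round(2))
R=cv2.Rodrigues(s['tool_rot'])[0];print(R.round(3))
cv2.imwrite("pics/w1.png",im)
C=cloud(d,K,W);h=cv2.cvtColor(im,cv2.COLOR_BGR2HSV)
m=(h[...,0]>12)&(h[...,0]<32)&(h[...,1]>100)&(d>0)&(C[...,2]>.1)&(C[...,2]<.13);p=C[m];print(len(p),p.mean(0))
E
```

```text
1.8 [0.4735269  0.09438851 0.2559821 ] [-2.59596788 -1.76716221 -0.00268004] [-0.05  0.26  1.48  0.    1.4   0.33]
[[ 0.367  0.93   0.001]
 [ 0.93  -0.367  0.002]
 [ 0.002 -0.    -1.   ]]
527 [0.47413649 0.0925895  0.11567676]
```

View pics/w1.png

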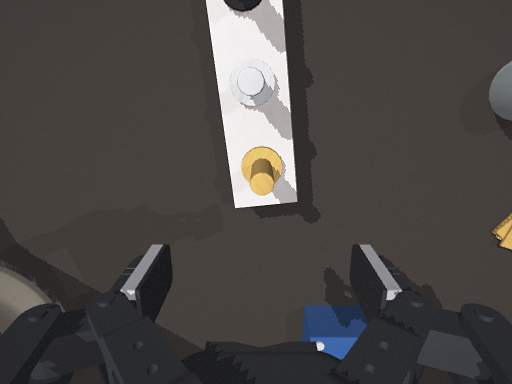

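The wrist view shows the brass stem top at about (262,183), the steel one at (251,82) and a corner of the block at (330,325). The arm was still settling, so I'll measure again at rest.

```bash
python3 - <<'E'
from h import *
im,d,K,W=cam("wrist");im,d,K,W=cam("wrist");s=bot.read_state();print(s['eef_pos'],s['contact_force'])
h=cv2.cvtColor(im,cv2.COLOR_BGR2HSV);C=cloud(d,K,W)
m=((h[...,0]>12)&(h[...,0]<32)&(h[...,1]>100)).astype(np.uint8)
crop=im[140:210,220:310];cv2.imwrite("pics/w2.png",cv2.resize(crop,None,fx=8,fy=8,interpolation=cv2.INTER_CUBIC))
q=C[(m>0)&(C[...,2]>.112)&(C[...,2]<.125)];print(len(q),q.mean(0),q.min(0),q.max(0))
save("wrist2",im=im,d=d,K=K,W=W)
E
```

```text
[0.4717451  0.09064377 0.25582207] [-0.26198309  1.09453563 -0.33540748]
451 [0.47382169 0.09169451 0.11719208] [0.4633865  0.08125858 0.11236771] [0.48381995 0.10126244 0.1195523 ]
```

View pics/w2.png

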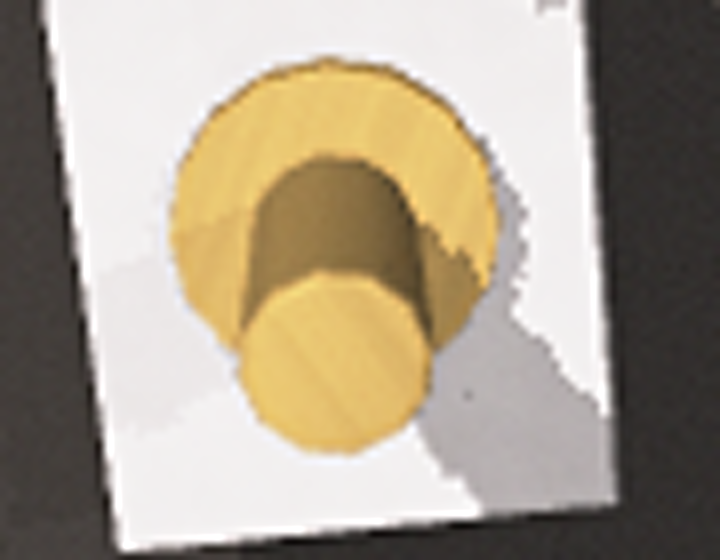

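The crop shows the stem-top disc centred at crop (336,361), which is image (261.6,184.7).

```bash
python3 - <<'E'
from h import *
D=np.load("wrist2.npz");T=np.load("top0.npz");S=np.load("side0.npz")
print(at_z(D['K'],D['W'],261.55,184.7,.1178))
print(tri([(D['K'],D['W'],261.55,184.7),(T['K'],T['W'],214,212.2),(S['K'],S['W'],246.6,204.6)]))
E
```

```text
[0.47367616 0.09114491 0.1178    ]
[0.4726678  0.08981275 0.1161862 ]
```

{"fn": "move_arm", "kwargs": {
  "targets": [
    [1.5, 1, -35, 0],
    [1.5, 1, -70, 0],
    [1.5, 1, -100, 0],
    [1.5, 1, -125, 0],
    [1.5, 1, -145, 0],
    [1.5, 1, -156, 0],
    [1.5, 1, -156, 0],
    [1.5, 1, -156, 0]
  ]
}}

```text
t: 2.7
eef_pos: [0.4733, 0.0898, 0.101]
tool_rot: [2.6, 1.763, 0.001]
contact_force: [0.1, 0.3, 0.1]
width: 0.999
gripper_force: 0.0
```

{"fn": "move_arm", "kwargs": {
  "targets": [
    [0, 0, 0, 0],
    [0, 0, 0, 0],
    [0, 0, 0, 0],
    [0, 0, 0, 0],
    [0, 0, 0, 0],
    [0, 0, 0, 0],
    [0, 0, 0, 0],
    [0, 0, 0, 0]
  ],
  "jaw": 255,
  "newtons": 40
}}

```text
t: 3.5
eef_pos: [0.4729, 0.0903, 0.1005]
tool_rot: [-2.599, -1.764, 0.0]
contact_force: [-2.7, 0.4, 5.5]
width: 0.248
gripper_force: 38.9
```

{"fn": "move_arm", "kwargs": {
  "targets": [
    [0, 0, 20, 0],
    [0, 0, 45, 0],
    [0, 0, 70, 0],
    [0, 0, 85, 0],
    [4, -25, 85, 0],
    [10, -60, 85, 0],
    [16, -100, 85, 0],
    [22, -140, 85, 0]
  ]
}}

```text
t: 4.3
eef_pos: [0.4948, -0.0511, 0.1848]
tool_rot: [-2.598, -1.764, 0.001]
contact_force: [0.1, 0.1, -3.3]
width: 0.244
gripper_force: 40.1
```

{"fn": "move_arm", "kwargs": {
  "targets": [
    [6, -35, 0, 0],
    [11, -65, 0, 0],
    [15, -84, 0, 0],
    [15, -84, -20, 0],
    [15, -84, -40, 0],
    [15, -84, -57, 0],
    [15, -84, -57, 0],
    [15, -84, -57, 0]
  ]
}}

```text
t: 5.1
eef_pos: [0.5102, -0.1336, 0.1285]
tool_rot: [-2.599, -1.764, 0.0]
contact_force: [-0.2, -0.1, -2.9]
width: 0.247
gripper_force: 39.8
```

```bash
python3 - <<'E'
from h import *
im,d,K,W=cam("side");save("s2",im=im,d=d,K=K,W=W);s=bot.read_state();print(s['eef_pos'],s['contact_force'],s['torque'],s['width'])
im2,d,K,W=cam("wrist");save("w3",im=im2,d=d,K=K,W=W)
a=cv2.resize(im[100:220,240:400],(400,300),interpolation=cv2.INTER_CUBIC)
cv2.imwrite("pics/p3.png",np.hstack([a,cv2.resize(im2,(400,300))]))
E
```

```text
[ 0.51040521 -0.13374523  0.1289884 ] [-0.04130816 -0.83940494 -2.54686098] [-0.02638022 -0.03166049  0.02125673] 0.24732086040521278
```

View pics/p3.png

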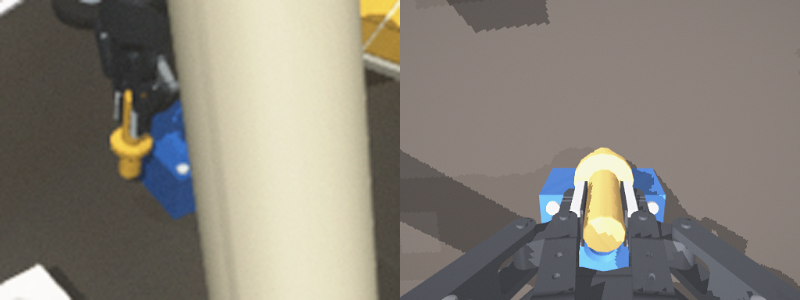

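{"fn": "move_arm", "kwargs": {
  "targets": [
    [-2, -5, 0, 0],
    [-4, -10, 0, 0],
    [-6, -14, 0, 0],
    [-7, -18, 0, 0],
    [-8, -20, 0, 0],
    [-8, -20, 0, 0]
  ]
}}

```text
t: 5.8
eef_pos: [0.5022, -0.1535, 0.1289]
tool_rot: [-2.6, -1.763, -0.003]
contact_force: [1.6, 5.0, 1.3]
width: 0.245
gripper_force: 40.4
```

Contact force is modest, and the spindle is pivoting as planned. I'll carry on.

{"fn": "move_arm", "kwargs": {
  "targets": [
    [-1, -3, 0, 0],
    [-2, -6, 0, 0],
    [-4, -9, 0, 0],
    [-5, -12, 0, 0],
    [-6, -15, 0, 0],
    [-6, -15, 0, 0]
  ]
}}

```text
t: 6.4
eef_pos: [0.4961, -0.1684, 0.1284]
tool_rot: [-2.599, -1.762, -0.003]
contact_force: [2.4, 5.1, -3.9]
width: 0.246
gripper_force: 40.8
```

```bash
cat > axis.py <<'E'
from h import *
def axis(n):
    s=bot.read_state();im,d,K,W=cam(n);h=cv2.cvtColor(im,cv2.COLOR_BGR2HSV);C=cloud(d,K,W)
    m=(h[...,0]>12)&(h[...,0]<32)&(h[...,1]>100)&(d>0)&(np.linalg.norm(C-np.array(s['eef_pos']),axis=-1)<.12)
    return im,C[m],s
E
python3 - <<'E'
from axis import *
im,p,s=axis("wrist");im2,p2,_=axis("side")
print(s['eef_pos'],s['contact_force'],s['torque'],len(p),len(p2))
cv2.imwrite("pics/p4.png",np.hstack([cv2.resize(im[170:350,140:380],(400,300)),cv2.resize(im2[100:220,240:400],(400,300),interpolation=cv2.INTER_CUBIC)]))
n=np.array([.369,.929,0])
for q in(p,p2):
    q=q-s['eef_pos'];print(np.c_[q@n,q[:,2]][::max(1,len(q)//25)].round(3).tolist())
E
```

```text
[ 0.49610282 -0.16844826  0.12837325] [ 2.35494401  5.06214758 -3.90466491] [ 1.03248207 -0.5850266  -0.03637238] 3412 305
[[0.04, -0.079], [0.03, -0.073], [0.029, -0.044], [0.02, -0.031], [0.012, -0.042], [0.016, -0.022], [0.017, -0.013], [0.015, -0.009], [0.012, -0.007], [0.012, 0.001], [0.011, 0.003], [0.01, 0.006], [0.006, 0.004], [0.003, 0.004], [0.005, 0.01], [0.005, 0.013], [0.005, 0.015], [0.005, 0.017], [0.004, 0.019], [0.002, 0.018], [-0.001, 0.017], [-0.002, 0.017], [-0.005, 0.016], [-0.007, 0.015], [-0.008, 0.015], [-0.011, 0.014]]
[[-0.0, 0.015], [0.009, 0.012], [0.009, 0.012], [0.013, -0.003], [0.012, -0.004], [0.013, -0.009], [0.011, -0.015], [0.019, -0.022], [0.017, -0.025], [0.018, -0.026], [0.02, -0.031], [0.024, -0.035], [0.033, -0.035], [-0.004, -0.049], [0.007, -0.046], [0.017, -0.041], [0.023, -0.042], [0.029, -0.04], [0.031, -0.043], [0.026, -0.054], [0.024, -0.057], [0.036, -0.071], [0.036, -0.067], [0.028, -0.072], [0.04, -0.078], [0.03, -0.078]]
```

View pics/p4.png

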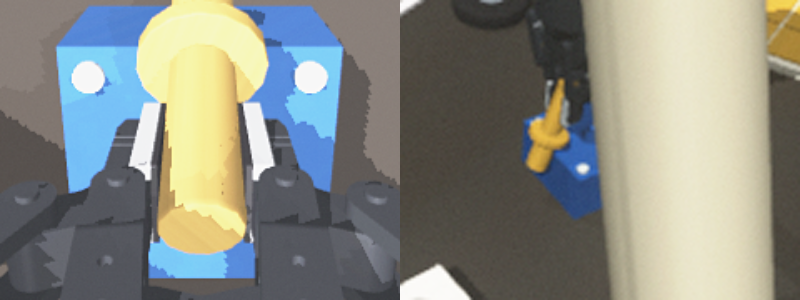

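It's tilted about 18° (stem edge slope and cap slope agree). I'll push 3 mm more, then lift clear and measure.

{"fn": "move_arm", "kwargs": {
  "targets": [
    [-0.5, -1.5, 0, 0],
    [-1, -3, 0, 0],
    [-1, -3, 0, 0],
    [-1, -3, 10, 0],
    [-1, -3, 25, 0],
    [-1, -3, 45, 0],
    [-1, -3, 45, 0],
    [-1, -3, 45, 0]
  ]
}}

```text
t: 7.3
eef_pos: [0.4948, -0.1721, 0.1733]
tool_rot: [2.599, 1.763, -0.0]
contact_force: [-0.8, 0.4, -3.3]
width: 0.244
gripper_force: 41.1
```

```bash
cat > fit.py <<'E'
from axis import *
from scipy.optimize import least_squares
def fit(tilt0=.35):
    # fit pose (grip offset along n, height of foot, tilt) of spindle profile to wrist cloud; axis in the n-z plane
    im,p,s=axis("wrist");R=cv2.Rodrigues(s['tool_rot'])[0];n=R[:,0];b=R[:,1]
    q=p-s['eef_pos'];q=np.c_[q@n,q@b,q[:,2]];q=q[np.abs(q[:,1])<.03]
    # revolve profile: radial r, axial a from foot
    P=np.array([[0,0],[9,0],[12,3],[12,40],[22,40],[22,48],[11,48],[11,108],[0,108]])/1000.
    def res(x):
        x0,a0,th,y0=x;t=np.array([-np.sin(th),0,np.cos(th)])
        v=q-[x0,y0,0];a=v@t+a0;r=np.linalg.norm(v-np.outer(v@t,t),axis=1)
        pt=np.c_[r,a];D=[]
        for A,B in zip(P[:-1],P[1:]):
            e=B-A;k=np.clip((pt-A)@e/(e@e),0,1);D.append(np.linalg.norm(pt-A-k[:,None]*e,axis=1))
        return np.min(D,0)
    f=least_squares(res,[0,.09,tilt0,0],loss="soft_l1",f_scale=.001,x_scale=[.01,.01,.1,.01])
    x0,a0,th,y0=f.x;t=-np.sin(th)*n+np.array([0,0,np.cos(th)])
    foot=s['eef_pos']+n*x0+b*y0-a0*t
    low=foot-n*.009*np.cos(th)-np.array([0,0,.009*np.sin(th)])
    print("tcp",s['eef_pos'].round(4),"F",s['contact_force'].round(1),"tilt",np.degrees(th).round(1),"x0,a0,y0",(f.x[[0,1,3]]*1000).round(1),"foot",foot.round(4),"lowedge",low.round(4),"med res mm",np.median(f.fun)*1000,len(q), "t",s['t'])
    return im,f.x
E
python3 -c "
from fit import *
fit();fit()
im,d,K,W=cam('side');cv2.imwrite('pics/s5.png',im)"
```

```text
tcp [ 0.4948 -0.1721  0.1733] F [-0.8  0.4 -3.3] tilt 19.7 x0,a0,y0 [ 1.2 91.2  0.7] foot [ 0.5073 -0.1427  0.0875] lowedge [ 0.5041 -0.1506  0.0845] med res mm 0.2429157955295587 3442 t 7.3
tcp [ 0.4946 -0.1719  0.1727] F [-1.  -0.  -3.4] tilt 19.7 x0,a0,y0 [ 1.2 91.2  0.7] foot [ 0.507  -0.1425  0.0869] lowedge [ 0.5039 -0.1504  0.0838] med res mm 0.23564504696803323 3441 t 7.35
```

Tilt is 19.7°, so it holds. I'll take one close wrist look at the bore, with the tool set back from it.

{"fn": "move_arm", "kwargs": {
  "targets": [
    [-8, -20, 10, 0],
    [-22, -55, 10, 0],
    [-36, -90, 10, 0],
    [-46, -112, 10, 0],
    [-49, -119, 10, 0],
    [-49, -119, 10, 0],
    [-49, -119, 10, 0]
  ]
}}

```text
t: 8.15
eef_pos: [0.4462, -0.29, 0.1829]
tool_rot: [-2.598, -1.764, -0.0]
contact_force: [-0.3, 0.6, -3.8]
width: 0.243
gripper_force: 40.8
```

```bash
python3 - <<'E'
from h import *
s=bot.read_state();im,d,K,W=cam("wrist");save("w6",im=im,d=d,K=K,W=W);print(s['eef_pos'],s['qd'].round(3))
o=W.copy();Wi=np.linalg.inv(W);b=K@(Wi@[.4792,-.2073,.06,1])[:3];b/=b[2];print(b)
u,v=map(int,b[:2]);u0,v0=max(0,u-50),max(0,v-38);print(u0,v0)
cv2.imwrite("pics/w6.png",cv2.resize(im[v0:v0+75,u0:u0+100],None,fx=8,fy=8,interpolation=cv2.INTER_CUBIC))
E
```

```text
[ 0.44619564 -0.28996138  0.18293524] [ 0.013 -0.006  0.002 -0.001  0.002 -0.003]
[259.79878317  73.70705053   1.        ]
209 35
```

View pics/w6.png

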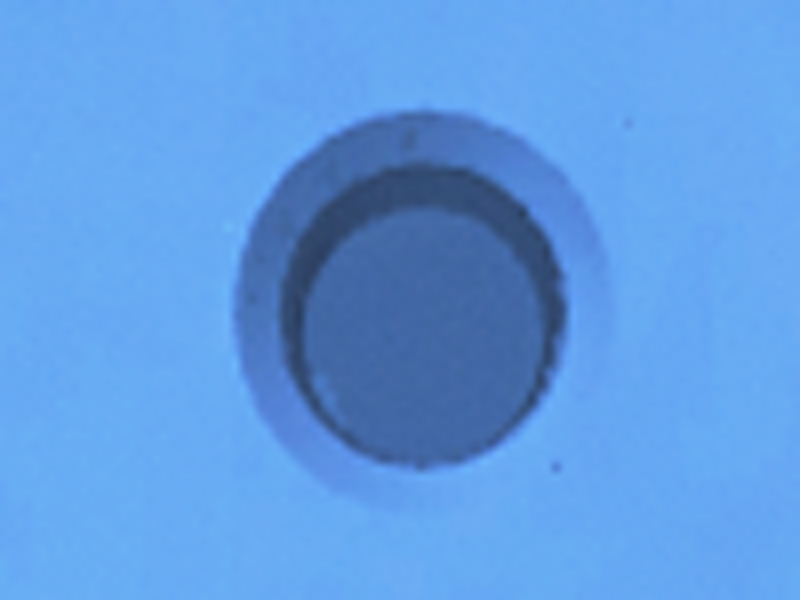

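The crop shows the mouth circle centred at crop (423,311), image (261.4,73.4); the bore's inner edge is centred at (424.5,315.5).

```bash
python3 - <<'E'
from h import *
from fit import fit
D=np.load("w6.npz");K,W=D['K'],D['W']
print(at_z(K,W,261.4,73.4,.06),at_z(K,W,209+424.5/8-.44,35+315.5/8-.44,.056))
fit()
E
```

```text
[ 0.48036456 -0.20753712  0.06      ] [ 0.48043581 -0.20782243  0.056     ]
tcp [ 0.4464 -0.2898  0.1831] F [ 0.2  0.3 -3.2] tilt 19.7 x0,a0,y0 [ 1.2 91.2  0.7] foot [ 0.4588 -0.2604  0.0973] lowedge [ 0.4557 -0.2682  0.0942] med res mm 0.2582752420300779 7690 t 8.2
```

{"fn": "move_arm", "kwargs": {
  "targets": [
    [8, 20, 0, 0],
    [16, 40, 0, 0],
    [22, 54, 0, 0],
    [22, 54, -10, 0],
    [22, 54, -20, 0],
    [22, 54, -20, 0],
    [22, 54, -20, 0]
  ]
}}

```text
t: 8.95
eef_pos: [0.4678, -0.2373, 0.1629]
tool_rot: [-2.6, -1.763, 0.001]
contact_force: [1.0, -0.1, -4.5]
width: 0.244
gripper_force: 40.9
```

```bash
python3 -c "
from fit import *
im,x=fit()"
```

```text
tcp [ 0.4678 -0.2373  0.1629] F [ 1.  -0.1 -4.5] tilt 19.7 x0,a0,y0 [ 1.2 91.2  0.7] foot [ 0.4803 -0.208   0.077 ] lowedge [ 0.4772 -0.2158  0.074 ] med res mm 0.24976626463267365 5114 t 8.95
```

{"fn": "move_arm", "kwargs": {
  "targets": [
    [0.5, 1.5, -6, 0],
    [0.5, 1.5, -12, 0],
    [0.5, 1.5, -17, 0],
    [0.5, 1.5, -22, 0],
    [0.5, 1.5, -22, 0]
  ]
}}

```text
t: 9.5
eef_pos: [0.4683, -0.2352, 0.1405]
tool_rot: [-2.599, -1.763, 0.001]
contact_force: [-1.0, 0.3, -3.4]
width: 0.247
gripper_force: 40.9
```

```bash
python3 -c "
from fit import *
im,x=fit()"
```

```text
tcp [ 0.4683 -0.2352  0.1405] F [-1.   0.3 -3.4] tilt 19.7 x0,a0,y0 [ 1.2 91.2  0.7] foot [ 0.4808 -0.2058  0.0547] lowedge [ 0.4776 -0.2137  0.0517] med res mm 0.2408137709942904 4542 t 9.5
```

{"fn": "move_arm", "kwargs": {
  "targets": [
    [0.5, 1, -3, 0],
    [0.5, 1, -5, 0],
    [1.5, 3.5, -5, 0],
    [2.5, 6, -5, 0],
    [4, 9.5, -5, 0],
    [4, 9.5, -5, 0]
  ]
}}

```text
t: 10.15
eef_pos: [0.4725, -0.2269, 0.137]
tool_rot: [2.597, 1.763, -0.003]
contact_force: [-3.8, -5.2, -1.0]
width: 0.247
gripper_force: 40.9
```

```bash
python3 -c "
from fit import *
im,x=fit()"
```

```text
tcp [ 0.4725 -0.2269  0.137 ] F [-3.8 -5.2 -1. ] tilt 14.3 x0,a0,y0 [ 0.8 91.   0.7] foot [ 0.4817 -0.2054  0.0487] lowedge [ 0.4785 -0.2135  0.0465] med res mm 0.24158704895323352 4583 t 10.15
```

Straightening works, and it's at 14.3° now. I'll continue.

{"fn": "move_arm", "kwargs": {
  "targets": [
    [1.5, 4, 0, 0],
    [3, 8, 0, 0],
    [4.5, 11.5, 0, 0],
    [6, 15, 0, 0],
    [6.5, 16.5, 0, 0],
    [6.5, 16.5, 0, 0]
  ]
}}

```text
t: 10.8
eef_pos: [0.4791, -0.21, 0.137]
tool_rot: [2.597, 1.763, -0.002]
contact_force: [-2.6, -4.6, -0.2]
width: 0.247
gripper_force: 40.3
```

```bash
python3 -c "
from fit import *
im,x=fit(.1)"
```

```text
tcp [ 0.4791 -0.21    0.137 ] F [-2.6 -4.6 -0.2] tilt 2.5 x0,a0,y0 [ 0.  90.8  0.7] foot [ 0.4813 -0.2066  0.0462] lowedge [ 0.4779 -0.2149  0.0459] med res mm 0.22538848492266622 4272 t 10.8
```

{"fn": "move_arm", "kwargs": {
  "targets": [
    [1, 2, 0, 0],
    [1.5, 3.5, 0, 0],
    [1.5, 3.8, 0, 0],
    [1, 3, -2, 0],
    [1, 3, -6, 0],
    [1, 3, -10, 0],
    [1, 3, -10, 0]
  ]
}}

```text
t: 11.55
eef_pos: [0.48, -0.2066, 0.1257]
tool_rot: [2.6, 1.764, -0.001]
contact_force: [-0.1, -5.6, -5.5]
width: 0.244
gripper_force: 39.7
```

```bash
python3 -c "
from fit import *
im,x=fit(.01)"
```

```text
tcp [ 0.48   -0.2066  0.1257] F [-0.1 -5.6 -5.5] tilt 0.0 x0,a0,y0 [-0.1 90.8  0.7] foot [ 0.4807 -0.2069  0.0349] lowedge [ 0.4773 -0.2152  0.0349] med res mm 0.22381380003744406 3953 t 11.55
```

{"fn": "move_arm", "kwargs": {
  "targets": [
    [-0.2, -0.6, -3, 0],
    [-0.2, -0.6, -6, 0],
    [-0.2, -0.6, -9, 0],
    [-0.2, -0.6, -11, 0],
    [-0.2, -0.6, -13, 0],
    [-0.2, -0.6, -14, 0],
    [-0.2, -0.6, -14, 0]
  ]
}}

```text
t: 12.3
eef_pos: [0.4798, -0.2068, 0.1121]
tool_rot: [-2.599, -1.764, 0.0]
contact_force: [-0.8, -2.7, -3.3]
width: 0.245
gripper_force: 40.1
```

{"fn": "move_arm", "kwargs": {
  "targets": [
    [0, 0, -0.5, 0],
    [0, 0, -1.2, 0],
    [0, 0, -1.2, 0]
  ]
}}

```text
t: 12.6
eef_pos: [0.4798, -0.2069, 0.1111]
tool_rot: [2.6, 1.764, 0.0]
contact_force: [-1.4, -3.2, -1.4]
width: 0.249
gripper_force: 40.1
```

```bash
python3 -c "
from fit import *
im,x=fit(.01)"
```

```text
tcp [ 0.4798 -0.2069  0.1111] F [-1.4 -3.2 -1.4] tilt 0.2 x0,a0,y0 [-0.1 90.8  0.7] foot [ 0.4806 -0.2069  0.0204] lowedge [ 0.4773 -0.2153  0.0203] med res mm 0.2290398035279459 4007 t 12.6
```

{"fn": "move_arm", "kwargs": {
  "targets": [
    [0, 0, -0.5, 0],
    [0, 0, -1, 0],
    [0, 0, -1, 0]
  ]
}}

```text
t: 12.95
eef_pos: [0.4799, -0.2069, 0.1102]
tool_rot: [2.599, 1.764, 0.0]
contact_force: [-1.9, -2.8, -0.3]
width: 0.245
gripper_force: 40.4
```

{"fn": "move_arm", "kwargs": {
  "targets": [
    [0, 0, -0.5, 0],
    [0, 0, -1, 0],
    [0, 0, -1.5, 0],
    [0, 0, -1.5, 0]
  ]
}}

```text
t: 13.35
eef_pos: [0.4799, -0.2068, 0.1101]
tool_rot: [2.598, 1.764, 0.001]
contact_force: [-5.6, 0.7, 15.0]
width: 0.244
gripper_force: 41.7
```

Seated: the upward force climbed to 15 N and the TCP stopped. I'll relieve it, open and retreat upward.

{"fn": "move_arm", "kwargs": {
  "targets": [
    [0, 0, 1, 0],
    [0, 0, 1, 0]
  ]
}}

```text
t: 13.55
eef_pos: [0.4799, -0.2069, 0.1102]
tool_rot: [2.599, 1.764, 0.001]
contact_force: [-3.9, -1.2, 7.8]
width: 0.246
gripper_force: 40.7
```

{"fn": "move_arm", "kwargs": {
  "targets": [
    [0, 0, 0, 0],
    [0, 0, 0, 0],
    [0, 0, 0, 0],
    [0, 0, 0, 0],
    [0, 0, 0, 0],
    [0, 0, 0, 0],
    [0, 0, 0, 0],
    [0, 0, 0, 0]
  ],
  "jaw": 0
}}

```text
t: 14.35
eef_pos: [0.4798, -0.2069, 0.1096]
tool_rot: [2.6, 1.764, -0.0]
contact_force: [0.5, 0.2, -0.2]
width: 1.0
gripper_force: 0.0
```

{"fn": "move_arm", "kwargs": {
  "targets": [
    [0, 0, 15, 0],
    [0, 0, 40, 0],
    [0, 0, 70, 0],
    [0, 0, 100, 0],
    [0, 0, 130, 0],
    [0, 0, 140, 0],
    [0, 0, 140, 0],
    [0, 0, 140, 0]
  ]
}}

```text
t: 15.15
eef_pos: [0.4794, -0.2067, 0.2482]
tool_rot: [-2.598, -1.763, 0.001]
contact_force: [0.3, 0.7, -0.4]
width: 0.999
gripper_force: 0.0
```

```bash
python3 - <<'E'
from fit import *
im,d,K,W=cam("wrist");s=bot.read_state();C=cloud(d,K,W);h=cv2.cvtColor(im,cv2.COLOR_BGR2HSV)
m=(h[...,0]>12)&(h[...,0]<32)&(h[...,1]>100)&(d>0)&(np.hypot(C[...,0]-.48,C[...,1]+.207)<.03);z=C[...,2][m]
print(s['t'],s['eef_pos'],s['contact_force'],"stem top z",np.percentile(z,[90,97]),C[m][z>.1].mean(0))
a=im;b,*_=cam("side");cv2.imwrite("pics/f.png",np.hstack([cv2.resize(a,(400,300)),cv2.resize(b,(400,300))]))
E
```

```text
15.2 [ 0.4793967  -0.2066326   0.24799604] [ 0.10570311 -0.53706126 -0.09686895] stem top z [0.12241265 0.12573416] [ 0.48744451 -0.1999319   0.11761402]
```

View pics/f.png

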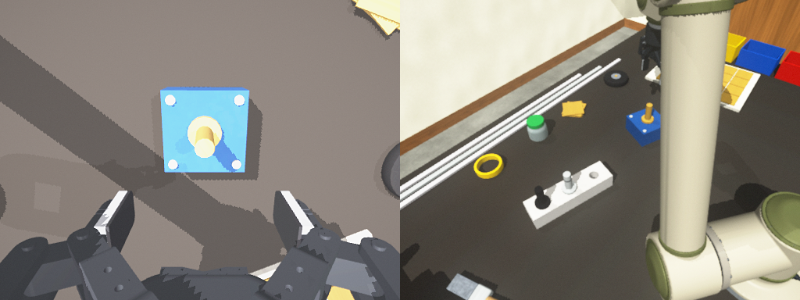

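The wrist view shows the brass spindle standing in the block, stem top at about (205,147) in the picture. The side view shows it upright with the collar on the block, and the steel and black spindles still in the rack. I'll check the seating height once.

```bash
python3 - <<'E'
from h import *
im,d,K,W=cam("wrist");C=cloud(d,K,W)
u,v=int(205*1.28),int(147*1.28);p=C[v-4:v+5,u-4:u+5].reshape(-1,3);print("cap",np.median(p,0))
r=np.hypot(C[...,0]-.4804,C[...,1]+.2077);z=C[...,2]
print("collar",np.median(z[(r>.015)&(r<.02)&(z>.05)&(z<.08)]),"block",np.median(z[(r>.028)&(r<.045)&(z>.05)&(z<.08)]))
E
```

```text
cap [ 0.48162087 -0.20522928  0.12743973]
collar 0.06746371200252088 block 0.05950479375828446
```

Collar top is 8.0 mm above the block, so the spindle is fully home.

```bash
python3 -c "
from workcell import bot
print(bot.sign_off())"
```

```text
the job is handed in; nothing more can be done
None
```

The brass spindle was tipped to 19.7°, started low edge first, straightened, slid home with its collar on the block and released; the steel and black spindles still stand in the rack, and the job was handed in at about 15 s.

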